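Clock the hose elbow of a bench vacuum unit to its mark

TASK

The brass hose elbow on the sloping deck of the vacuum unit is only part screwed onto its stub. Screw it further on, clockwise as you look down onto the deck, and stop the first time its hose outlet points at the green mark on the ring around it: do not run past the mark. Then let go, leaving the elbow at rest and the bottles, beaker, racks and loose pieces around the unit where they stand.

Things in the scene. Friction and masses are not known exactly. Their poses are not given: they have to be found in the camera images.
- vac_unit: Cream vacuum unit, 230 deep (x) x 200 wide x 150 high, fixed; origin on the bench, 100 mm behind its low front edge, midway across; +x to its tall back. Its deck slopes 30 degrees, from 35 mm high at the front (x = -100) to 150 mm at x = 100. A stub stands square to the deck at x = y = 0 (deck 93 mm high there); its axis leans 30 degrees from vertical towards -x, so a tilted tool is needed.
- elbow_grip (a point): Centre of the square body (26 long, 24 wide, 26 high) of the brass elbow, on the stub axis, 41 to 43 mm out from the deck. z axis: out of the deck along the stub axis; x axis: the way the outlet points; y axis: square to the two flats 24 mm apart that are to be gripped. Below it: round neck 22 mm across, then hex collar 33 mm across whose top is 25 mm from the deck. Nothing stands above it.
- outlet_tip (a point): Centre of the open end of the elbow's ribbed hose outlet (17 mm thick), 62 mm from the stub axis along the elbow's x axis and level with elbow_grip (41 to 43 mm out from the deck).
- elbow (a joint): Turn of the elbow on its thread, rad, 0 to 5.6: grows as it is screwed on, clockwise looking down onto the deck; moves 4 mm towards the deck per turn. At 0 the outlet points 150 degrees anticlockwise from straight up the slope. Stiff thread, about 0.12 N m: it stays where it is left. Starts between 0 and 0.8, with 1.2 to 3.6 rad to go to the mark.
- green_mark (a point): Raised green wedge (8 mm high, 30 long, pointing at the stub) on the flat dark grey ring (144 across, 2 thick, light ticks) lying on the deck around the stub; this point is on the mark, 60 mm from the stub axis, 10 mm out from the deck. x axis: outward from the stub axis through the mark; z axis: out of the deck. The ring is too stiff to shift by accident.
- bottle_a: Clear bottle with blue cap, 72 across, 140 high, behind the unit; origin at the centre of its base. Leave it.
- bottle_b: Amber bottle with blue cap, 66 across, 130 high, behind the unit; origin at the centre of its base. Leave it.
- tip_box: Blue pipette-tip box, 85 x 120 x 51 high, beside the back half of the unit on its -y side; origin at the centre of its base. Leave it.
- tube_rack: Orange tube rack, 70 x 130 x 55 high, beside the back half of the unit on its +y side; origin at the centre of its base. Leave it.
- beaker: Glass beaker, 68 across, 75 high, beside the front half of the unit on its -y side; origin at the centre of its base. Leave it.
- spanner: Steel spanner 170 long lying flat beside the front half of the unit on its +y side; its x axis runs along it. Leave it.
- spare_plug: Spare brass plug, 32 across, 26 high, standing in front of the unit; origin at the centre of its base. Leave it.

How it is judged:
By the outcome, as a careful person would: the job done as asked, in the order asked, and still so for the second after the job is handed in, with the robot touching nothing.
It also fails if it takes over 51 s, if anything falls off the work surface, if the arm or the gripper's body presses on something with over 40 N, if the wrist force passes 120 N, or if a joint passes its speed limit or range.

ROBOT

A 7-joint arm with a two-finger parallel gripper is mounted at the origin on the work surface. World frame = base frame: x ahead of the robot, y to its left, z up, the work surface at z = 0. Lengths are in m, angles in rad, forces in N, time in s.
With the tool pointing down it reaches from about 0.4 to 0.85 m from the base axis. Payload 10.4 kg.
Tool frame: the origin (TCP) lies at the very end of the fingers, on their centre line; the grasp point (between the pads) lies 19 mm behind it; z points along the fingers, x is the direction in which the jaws open and shut, and the axes are right-handed (so a half turn about z gives the same grasp; the last joint's range is limited). The gripper opens to 87 mm and grips with 3 to 60 N. Pads are 19 mm wide; open, the fingers measure 117 mm over their backs; the gripper's body (75 mm by 190 mm) begins 51 mm behind the grasp point.
Start: joints at [-1.228, 0.332, -0.065, 1.46, 0.022, 1.35, -0.088], TCP at [0.224, 0.584, 0.223] pointing down, gripper open.
Joint ranges: [-2.6, 2.6], [-0.5, 2.12], [-1.47, 1.34], [0.16, 2.42], [-1.27, 4.41], [0.06, 2.06], [-2.6, 2.6]. Speed limits (rad/s): [2.22, 2.22, 2.79, 2.79, 3.14, 3.14, 3.14].

INTERFACE

Orientations are given as a unit quaternion [x, y, z, w].
In Python, from bench import r gives the robot as it stands. The module is installed in compiled form; this text tells all that it offers.
- The arm moves only by the tool carry_out, never from a script. Its argument "commands" is a list that holds one entry, the list of rows, each a list of 7 numbers: the closure in counts, from 0 (fully open) to 255 (shut), then the shift along the tool's x, y, z in units of 25 mm (1.0 is 25 mm), then the turn, a rotation vector about the tool's x, y, z in units of 5 degrees (1.0 is 5 degrees). A call has 1 to 12 rows; each row is the pose to reach, as a shift and turn from the pose measured when the call began, along the tool's axes at that moment; what a row does not reach only later rows make up. A row lasts 1/8 s, in which the tool goes at most 62.5 mm and 10.7 degrees, less where a joint would pass 70% of its speed; a pose out of reach is approached as far as the arm can. A call with a gripper value outside its range is refused whole. The fingers move at their own pace and stop on an object; "grip_force" is the grip in N (left out, the last holds). Time passes only in rows, so rows that repeat a pose let the fingers close. It gives the time, the measured TCP pose, the force and the opening at its end, in the units of the state.
- r.read_state(): the state, without advancing time (a new reading comes with each control period).
- r.camera(name): name is "scene" or "top" or "wrist"; returns the picture (420x560x3 uint8, blue, green, red); there is no depth.
- r.camera_info(name): a dict with "fx", "fy", "cx", "cy" (pixels), "origin" and "rotation" of the camera in the world. Camera axes: x right, y down, z forward; pixel columns grow to the right and rows downward; lengths in m; the calibration is good to about 2 mm. A picture is of the moment at which its call begins: read the wrist's pose just before it. camera_info takes no time and is no camera call; for the wrist camera it gives the pose at the moment of the call.
- r.close_job(): hands the job in, once; it reports no verdict.
The state is a dict: "time": time; "joint_positions": joint angles; "joint_vel": joint speeds; "joint_torque": joint torques, N m; "ee_pos": TCP position; "eef_rot": TCP orientation; "ft_force": force on the tool from outside, world axes, zero at the start; "torque": the same for the moment, N m; "width": finger opening in m.
Only numpy, scipy, OpenCV 4.12 (cv2) and the standard library are available. Lean on these libraries where they do the work, as an engineer would, in place of code of your own. Each camera call takes 0.05 s, during which the arm holds its last target.

## Working session

There is one attempt and no reset: what is moved stays moved. The work goes in short steps, Python scripts to look and compute and a tool call to move; the robot and the scene stay as the last step left them, time stands still between calls to the robot, and variables do not carry over. Pictures are saved under pics/ and viewed, and the job is handed in when it is done.

Besides the shell and the picture viewer there is one more tool, called after "Request:" by a JSON object that holds its "api" and its "payload". carry_out: Moves the arm, as the interface text tells. Its arguments: {"type":"object","properties":{"commands":{"type":"array"},"grip_force":{"type":"number"}},"required":["commands"]}

```bash
mkdir -p pics; python3 - <<'E'
from bench import r
import cv2,numpy as np
s=r.read_state()
for k in s: print(k,np.round(s[k],4))
for n in("scene","top"):
    cv2.imwrite(f"pics/{n}0.png",r.camera(n)); i=r.camera_info(n); print(n,{k:np.round(v,4).tolist() for k,v in i.items()})
E
```

```text
time 0.0
joint_positions [-1.2276  0.3328 -0.0647  1.461   0.0216  1.3499 -0.0885]
joint_vel [-0.0002 -0.0008 -0.0001 -0.0023 -0.0005 -0.0005 -0.0004]
joint_torque [-5.00000e-04 -6.23253e+01  2.41000e-02 -3.89890e+01 -6.15000e-02
  3.98000e-02  2.00000e-04]
ee_pos [0.2234 0.5833 0.2218]
eef_rot [ 8.239e-01  5.667e-01 -6.000e-04  4.000e-04]
ft_force [ 0.1523  0.1084 -0.1535]
torque [ 0.0384  0.0326 -0.008 ]
width 0.0871
scene {'fx': 465.2062, 'fy': 465.2062, 'cx': 275.3093, 'cy': 211.5929, 'origin': [1.2622, -0.2328, 0.7087], 'rotation': [0.7497, 0.5088, -0.2485, -0.3426]}
top {'fx': 419.2672, 'fy': 419.2672, 'cx': 283.9612, 'cy': 204.9256, 'origin': [0.4734, 0.0112, 0.8279], 'rotation': [-0.6971, 0.7123, -0.0571, 0.0584]}
```

View pics/scene0.png

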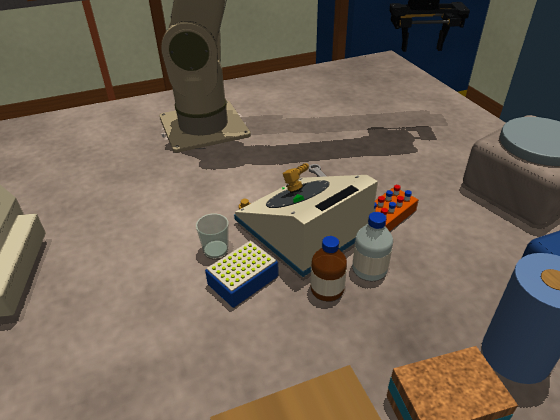

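View pics/top0.png

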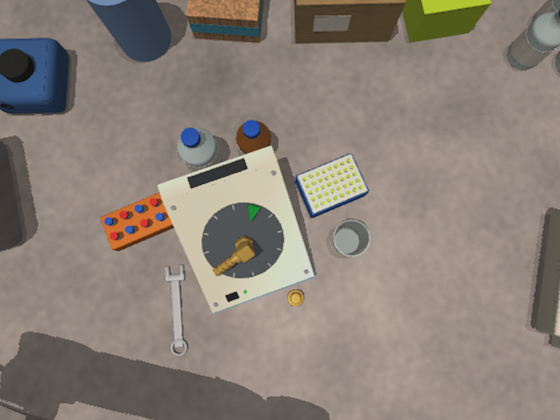

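```bash
python3 - <<'E'
import cv2
a=cv2.imread("pics/top0.png")[130:330,140:340]
cv2.imwrite("pics/top0c.png",cv2.resize(a,None,fx=3,fy=3,interpolation=cv2.INTER_CUBIC))
a=cv2.imread("pics/scene0.png")[140:290,220:400]
cv2.imwrite("pics/scene0c.png",cv2.resize(a,None,fx=4,fy=4,interpolation=cv2.INTER_CUBIC))
E
```

```text
(no output)
```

View pics/top0c.png

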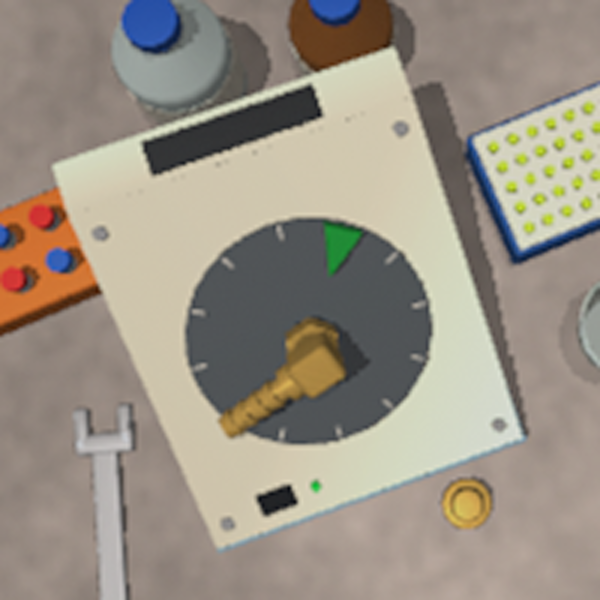

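View pics/scene0c.png

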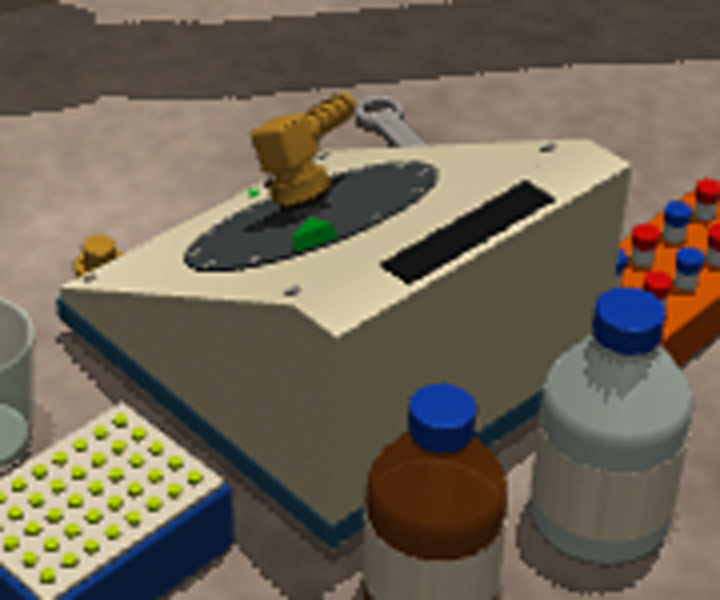

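```bash
cat >h.py <<'E'
import cv2,numpy as np
from scipy.spatial.transform import Rotation as R
from scipy.optimize import least_squares
def ray(i,uv):
    uv=np.atleast_2d(uv).astype(float)
    d=np.c_[(uv[:,0]-i['cx'])/i['fx'],(uv[:,1]-i['cy'])/i['fy'],np.ones(len(uv))]
    q=np.array(i['rotation']); M=R.from_quat(q).as_matrix() if q.size==4 else q
    return np.array(i['origin']),d@M.T
def cast(i,uv,p0,n):
    o,d=ray(i,uv); return o+d*(((np.asarray(p0)-o)@n)/(d@n))[:,None]
def proj(i,p):
    q=np.array(i['rotation']); M=R.from_quat(q).as_matrix() if q.size==4 else q
    c=(np.atleast_2d(p)-i['origin'])@M
    return np.c_[c[:,0]/c[:,2]*i['fx']+i['cx'],c[:,1]/c[:,2]*i['fy']+i['cy']]
def frame(yaw):
    f=np.array([np.cos(yaw),np.sin(yaw),0]);c,s=np.cos(np.pi/6),np.sin(np.pi/6)
    up=np.array([f[0]*c,f[1]*c,s]); n=np.array([-f[0]*s,-f[1]*s,c]); left=np.cross(n,up)
    return up,left,n
E
python3 - <<'E'
from h import *
from bench import r
i=r.camera_info("top"); img=cv2.imread("pics/top0.png")
u=np.array([[53,167],[396,48],[525,437],[219,549]])/3+140
u[:,1]-=10
Z=[0,0,1]
b=cast(i,u[:2],[0,0,.15],Z); f=cast(i,u[2:],[0,0,.035],Z); print(b,f)
y1=np.arctan2(*(b[0]-b[1])[:2][::-1])-np.pi/2; y2=np.arctan2(*(f[1]-f[0])[:2][::-1])-np.pi/2
m=(b.mean(0)-f.mean(0)); y3=np.arctan2(m[1],m[0]); print(np.degrees([y1,y2,y3]),np.linalg.norm(b[0]-b[1]),np.linalg.norm(f[0]-f[1]),np.hypot(*m[:2]))
yaw=np.mean([y1,y2,y3]); up,left,n=frame(yaw)
fx=np.array([np.cos(yaw),np.sin(yaw),0])
o=(b.mean(0)-.13*fx+f.mean(0)+.1*fx)/2; o[2]=.093; print("origin",o)
hsv=cv2.cvtColor(img,cv2.COLOR_BGR2HSV)
mk=((hsv[...,1]<60)&(hsv[...,2]>50)&(hsv[...,2]<110)).astype(np.uint8)
mk[:,:195]=0;mk[:,292:]=0;mk[:195]=0;mk[285:]=0
c=max(cv2.findContours(mk,0,1)[0],key=cv2.contourArea); h=cv2.convexHull(c)[:,0]
P=cast(i,h,o+.002*n,n); xy=np.c_[(P-o)@up,(P-o)@left]
s=least_squares(lambda q:np.hypot(*(xy-q[:2]).T)-q[2],[0,0,.07],loss='soft_l1',f_scale=.001).x; print("ring",s)
ctr=o+up*s[0]+left*s[1]; print("ctr",ctr)
g=((hsv[...,0]>45)&(hsv[...,0]<80)&(hsv[...,1]>120)).astype(np.uint8)
c=max(cv2.findContours(g,0,1)[0],key=cv2.contourArea); t=cv2.minEnclosingTriangle(c)[1][:,0];print(t)
for hh in(.002,.01):
  P=cast(i,t,ctr+hh*n,n)-ctr; print(hh,np.c_[P@up,P@left],np.degrees(np.arctan2(P@left,P@up)))
br=((hsv[...,0]>10)&(hsv[...,0]<28)&(hsv[...,1]>130)).astype(np.uint8);br[:,292:]=0;br[:,:200]=0;br[:195]=0
c=max(cv2.findContours(br,0,1)[0],key=cv2.contourArea)[:,0]; print(c.min(0),c.max(0))
tip=np.array([[232,430]])/3+[140,130]
P=cast(i,tip,ctr+.042*n,n)-ctr; print("tip",P@up,P@left,np.degrees(np.arctan2(P@left,P@up)))
for nn in("top","scene"):
  print(nn,proj(r.camera_info(nn),[ctr,ctr+.055*n]))
print(ctr+.042*n,n,up)
E
```

```text
[[0.62206074 0.2192467  0.15      ]
 [0.68587406 0.02915643 0.15      ]] [[ 0.46934354 -0.04380437  0.035     ]
 [ 0.40562668  0.14599181  0.035     ]]
[18.55690799 18.557522   18.66024697] 0.20051546386681474 0.2002059660706063 0.22849362685739263
origin [0.53150903 0.08286535 0.093     ]
ring [0.00193539 0.0009412  0.07095502]
ctr [0.53279758 0.0842918  0.09396769]
[[247.58763 203.46391]
 [249.32433 222.56757]
 [261.35715 206.5238 ]]
0.002 [[ 0.06271215 -0.03003028]
 [ 0.02878982 -0.02148503]
 [ 0.04917258 -0.05025944]] [-25.58785257 -36.73293257 -45.62626272]
0.01 [[ 0.06550763 -0.03027147]
 [ 0.03198831 -0.02182774]
 [ 0.05212891 -0.05026031]] [-24.80194707 -34.3083059  -43.95447274]
[214 237] [254 274]
tip [-0.02183249] [0.05618061] [111.23675063]
top [[242.96421782 240.60243549]
 [245.50736926 254.19584414]]
scene [[298.00994118 193.23419289]
 [289.55040465 169.55968704]]
[0.51289346 0.07759659 0.13034076] [-0.47390769 -0.15940984  0.8660254 ] [0.82083221 0.27610594 0.5       ]
```

```bash
cat >>h.py <<'E'
YAW=np.radians(18.6); CTR=np.array([.5328,.0843,.0940])
def target(phi,h):  # phi deg of outlet (acw from up-slope), TCP height out of deck
    up,left,n=frame(YAW); p=np.radians(phi+90)
    y=up*np.cos(p)+left*np.sin(p); x=-y; z=-n
    return CTR+h*n, R.from_matrix(np.c_[x,np.cross(z,x),z])
def delta(s,pos,rot):
    r0=R.from_quat(s['eef_rot']); return r0.inv().apply(pos-s['ee_pos'])/.025,(r0.inv()*rot).as_rotvec()*180/np.pi/5
E
python3 - <<'E'
from h import *
from bench import r
s=r.read_state(); p,q=target(111.2,.15); print(p,*delta(s,p,q))
E
```

```text
[0.46171737 0.06037805 0.22390381] [-16.12524839  16.38278945  -0.06262044] [-3.54551879  4.93082457  5.71535112]
```

Request:
{"api": "carry_out", "payload": {"commands": [[[0,-0.5,0.5,-1.2,0,0,0],[0,-2,2,-2,-0.3,0.4,0.4],[0,-3.6,3.7,-2,-0.6,0.8,1],[0,-5.2,5.3,-2,-1,1.3,1.5],[0,-6.8,6.9,-2,-1.4,1.8,2],[0,-8.4,8.5,-2,-1.7,2.3,2.6],[0,-10,10.1,-2,-2.1,2.8,3.2],[0,-11.6,11.8,-2,-2.5,3.3,3.8],[0,-13.2,13.4,-2,-2.8,3.9,4.4],[0,-14.8,15,-1.5,-3.2,4.4,5.1],[0,-16.1,16.4,-0.8,-3.5,4.9,5.7],[0,-16.1,16.4,-0.3,-3.5,4.9,5.7]]]}}

```text
time: 1.6
ee_pos: [0.4624, 0.0572, 0.2287]
eef_rot: [0.91, 0.326, 0.257, 0.005]
ft_force: [-0.2, -0.8, 0.6]
width: 0.0873
```

```bash
python3 - <<'E'
from h import *
from bench import r
s=r.read_state(); p,q=target(111.2,.15); print(s['time'],s['joint_positions'],s['ft_force'],*delta(s,p,q))
i=r.camera_info("wrist"); print(i); cv2.imwrite("pics/w1.png",r.camera("wrist"))
E
```

```text
1.6 [-0.59443915 -0.4772555   0.32831939  2.27398707  0.16305436  0.80661962
  0.3461511 ] [-0.23002137 -0.79170252  0.59456749] [-0.03273702 -0.14971372  0.17376326] [-0.0146564   0.05006805 -0.06192206]
{'fx': 307.8504301493619, 'fy': 307.8504301493619, 'cx': 282.8461334731064, 'cy': 208.74592351276328, 'origin': array([0.34340737, 0.08738302, 0.35674109]), 'rotation': array([0.90113441, 0.29095113, 0.29665742, 0.12368746])}
```

View pics/w1.png

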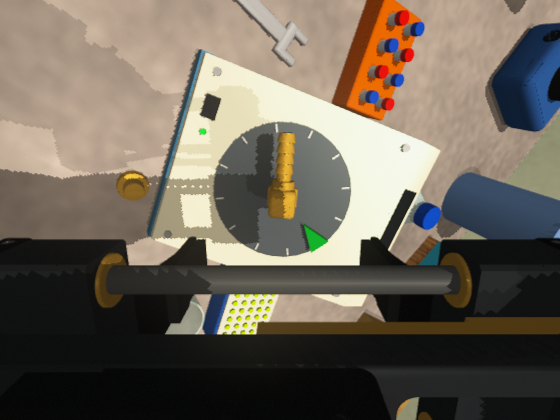

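```bash
python3 - <<'E'
from h import *
from bench import r
i=r.camera_info("wrist"); img=cv2.imread("pics/w1.png")
a=img[110:265,195:365]; cv2.imwrite("pics/w1c.png",cv2.resize(a,None,fx=4,fy=4,interpolation=cv2.INTER_CUBIC))
up,left,n=frame(YAW)
def ang(uv,h,c): P=cast(i,uv,c+h*n,n)-c; return np.round(np.c_[P@up*1e3,P@left*1e3,np.degrees(np.arctan2(P@left,P@up))],2)
hsv=cv2.cvtColor(img,cv2.COLOR_BGR2HSV)
mk=((hsv[...,1]<90)&(hsv[...,2]<115)).astype(np.uint8); mk[235:]=0
mk[:115]=0; mk[:,:205]=0; mk[:,360:]=0
c=max(cv2.findContours(mk,0,1)[0],key=cv2.contourArea); h=cv2.convexHull(c)[:,0]; h=h[h[:,1]<232]
P=cast(i,h,CTR+.002*n,n)-CTR; xy=np.c_[P@up,P@left]
s=least_squares(lambda q:np.hypot(*(xy-q[:2]).T)-q[2],[0,0,.07],loss='soft_l1',f_scale=.001); print("ring",s.x,np.abs(s.fun).mean())
c2=CTR+up*s.x[0]+left*s.x[1]; print(c2)
g=((hsv[...,0]>45)&(hsv[...,0]<80)&(hsv[...,1]>120)).astype(np.uint8);g[:215]=0
c=max(cv2.findContours(g,0,1)[0],key=cv2.contourArea); t=cv2.minEnclosingTriangle(c)[1][:,0];print(t)
for cc in(CTR,c2): print(ang(t,.01,cc))
br=((hsv[...,0]>8)&(hsv[...,0]<30)&(hsv[...,1]>130)).astype(np.uint8);br[:,:250]=0;br[:,310:]=0;br[:125]=0;br[222:]=0
rows=[]
for v in range(135,175):
    k=np.where(br[v])[0]; rows.append((k.mean(),v,len(k)))
rows=np.array(rows);print(rows[::4])
A=ang(rows[:,:2],.042,c2);print(A[::4])
f=np.polyfit(A[:,1],A[:,0],1);print("axis dir",np.degrees(np.arctan2(1,f[0])),"offset at centre mm",f[1])
E
```

```text
ring [-0.00442497  0.00237701  0.07050474] 0.0014512907433916805
[0.52840986 0.08533056 0.09178752]
[[302.31177 222.47647]
 [310.4272  252.23302]
 [328.91458 240.67839]]
[[ 27.02 -17.12 -32.35]
 [ 47.55 -44.74 -43.26]
 [ 60.7  -25.56 -22.84]]
[[ 31.45 -19.49 -31.79]
 [ 51.97 -47.12 -42.2 ]
 [ 65.13 -27.94 -23.22]]
[[286.5 135.   16. ]
 [286.  139.   17. ]
 [286.  143.   15. ]
 [285.5 147.   16. ]
 [285.5 151.   18. ]
 [285.  155.   15. ]
 [285.  159.   17. ]
 [285.5 163.   16. ]
 [284.5 167.   16. ]
 [284.  171.   17. ]]
[[-16.38  57.53 105.9 ]
 [-15.56  54.23 106.01]
 [-14.33  51.06 105.67]
 [-13.49  47.72 105.79]
 [-12.24  44.51 105.38]
 [-11.4   41.12 105.49]
 [-10.13  37.87 104.98]
 [ -8.45  34.76 103.66]
 [ -7.99  31.14 104.4 ]
 [ -7.12  27.67 104.44]]
axis dir 107.22275189009113 offset at centre mm 1.6052287681936166
```

View pics/w1c.png

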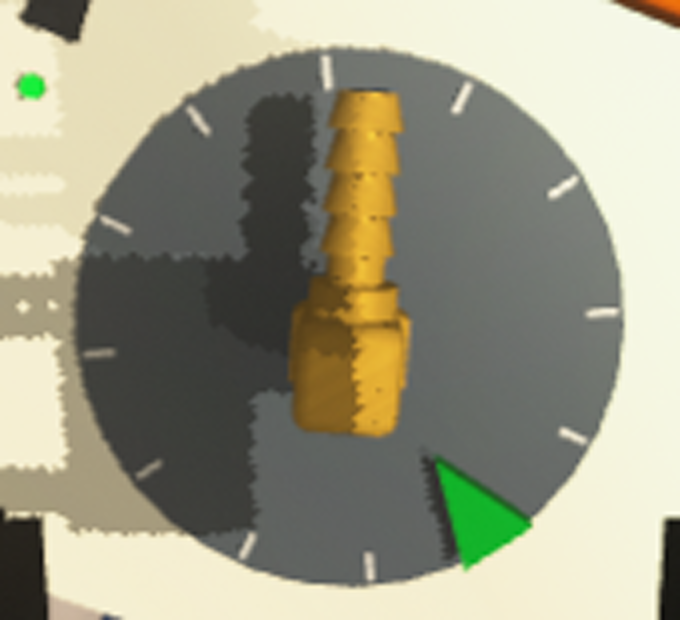

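```bash
cat >>h.py <<'E'
def ringfit(i,img,roi,vmax,drop=None):
    up,left,n=frame(YAW); x0,x1,y0,y1=roi
    hsv=cv2.cvtColor(img,cv2.COLOR_BGR2HSV)
    m=np.zeros(img.shape[:2],np.uint8)
    m[y0:y1,x0:x1]=((hsv[...,1]<90)&(hsv[...,2]<vmax))[y0:y1,x0:x1]
    m=cv2.morphologyEx(m,cv2.MORPH_OPEN,np.ones((3,3)))
    c=max(cv2.findContours(m,0,1)[0],key=cv2.contourArea); h=cv2.convexHull(c)[:,0]
    h=h[(h[:,1]<y1-2)&(h[:,1]>y0+1)&(h[:,0]>x0+1)&(h[:,0]<x1-2)]
    P=cast(i,h,CTR+.002*n,n)-CTR; xy=np.c_[P@up,P@left]
    s=least_squares(lambda q:np.hypot(*(xy-q[:2]).T)-q[2],[0,0,.07],loss='soft_l1',f_scale=.0005)
    return CTR+up*s.x[0]+left*s.x[1],s,m
E
python3 - <<'E'
from h import *
from bench import r
up,left,n=frame(YAW)
for nm,f,roi,vm in(("wrist","w1",(208,360,115,258),118),("top","top0",(198,290,198,282),110)):
    i=r.camera_info(nm); img=cv2.imread(f"pics/{f}.png")
    for v in(vm-12,vm):
        c,s,m=ringfit(i,img,roi,v); print(nm,c,s.x,np.round(s.fun*1e3,1))
    cv2.imwrite(f"pics/m_{nm}.png",m*255)
# top outlet axis
img=cv2.imread("pics/top0.png"); i=r.camera_info("top")
hsv=cv2.cvtColor(img,cv2.COLOR_BGR2HSV)
br=((hsv[...,0]>8)&(hsv[...,0]<30)&(hsv[...,1]>110)).astype(np.uint8);br[:,234:]=0;br[:,:205]=0;br[:195]=0;br[285:]=0
ys,xs=np.where(br); P=cast(i,np.c_[xs,ys],c+.042*n,n)-c; a=np.c_[P@up,P@left]
mu=a.mean(0);w,v=np.linalg.eigh(np.cov((a-mu).T));d=v[:,1]; print("outlet mean",mu,np.degrees(np.arctan2(mu[1],mu[0])),"dir",np.degrees(np.arctan2(d[1],d[0])))
E
```

```text
wrist [0.52835514 0.08573867 0.09183273] [-0.00433454  0.00278125  0.07028784] [-1.  -1.   0.7  0.5  0.4 -0.4  0.1 -0.2 -0.3  0.  -0.4  0.2 -0.1  0.1
 -0.  -0.   0.1  0.1  0.1  0.   0.1  0.2 -0.2 -0.4  0.1  0.2  0.1 -0.1
  0.2  0.1]
wrist [0.52845365 0.08557517 0.09185653] [-0.00428695  0.00259487  0.07051398] [ -0.2 -17.  -19.5 -10.4  -1.    0.2   0.6   0.5   0.4   0.5   0.3   0.4
   0.1  -0.   -0.8  -0.2  -0.3  -0.5  -0.4  -0.6  -0.    0.3   0.4   0.4
   0.1   0.1   0.   -0.2   0.2   0.    0.1   0.   -0.2  -0.3   0.    0.2
   0.    0.3   0.5   0.1   0.1   0.2]
top [0.53274133 0.08419839 0.09394918] [-1.01631151e-04 -7.75884635e-05  7.05553074e-02] [-0.2 -0.5 -0.3 -0.2 -0.2 -0.2 -0.3  0.1  0.2 -0.2  0.4  0.2 -0.3  0.7
  0.4  0.1 -0.1  0.2  0.2 -0.3 -0.8 -0.2 -0.3 -0.5  0.  -0.1  0.  -0.2
  0.1  0.1  0.3  0.9  0.4  0.3 -0.1  0.4]
top [0.53280727 0.08435015 0.09401321] [2.64224661e-05 4.52153389e-05 7.09049116e-02] [-0.6 -0.1  0.  -0.1  0.2  0.2 -0.2 -0.1  0.  -0.4  0.2 -0.2  0.   0.1
  0.5  0.2 -0.1 -0.2  0.2 -0.2  0.1  0.   0.2 -0.2 -0.  -0.5 -0.3 -0.1
  0.3  0.2  0.4 -0.1  0.3  0.2]
outlet mean [-0.01238771  0.04059443] 106.96998253408749 dir 111.35786404542608
```

View pics/m_wrist.png

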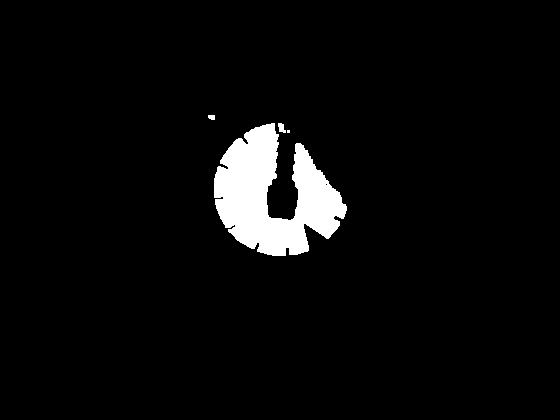

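```bash
python3 - <<'E'
from h import *
from bench import r
up,left,n=frame(YAW)
a=np.array([.52835,.0857,.09183])+.002*n; b=np.array([.53277,.08427,.09398])+.002*n
L=[]
for nm,p in(("wrist",a),("top",b)):
    o=np.array(r.camera_info(nm)['origin']); d=(p-o)/np.linalg.norm(p-o); L.append((o,d,np.eye(3)-np.outer(d,d))); print(o,d)
x=np.linalg.solve(sum(l[2] for l in L),sum(l[2]@l[0] for l in L)); print(x,[np.linalg.norm(l[2]@(x-l[0])) for l in L], (x-.002*n-CTR)@np.c_[up,left,n])
s=r.read_state(); print(s['ee_pos'],r.camera_info("wrist")['origin'])
E
```

```text
[0.34259742 0.08898124 0.35540483] [ 0.57659395 -0.01123266 -0.81695364]
[0.47339516 0.01120685 0.82787963] [ 0.07915997  0.09855753 -0.99197788]
[0.53262486 0.08509369 0.08609392] [np.float64(0.00018912464709568797), np.float64(0.000189124647095654)] [-0.00387756  0.0008081  -0.00889044]
[0.46137693 0.05906861 0.22714149] [0.34259742 0.08898124 0.35540483]
```

```bash
cat >m2.py <<'E'
from h import *
from bench import r
import sys,json
up,left,n=frame(YAW)
def go(tag,roi,vm):
    i=r.camera_info("wrist"); img=r.camera("wrist"); cv2.imwrite(f"pics/{tag}.png",img)
    np.save(f"{tag}.npy",np.r_[i['origin'],i['rotation']])
    c,s,m=ringfit(i,img,roi,vm); print("ring",c,s.x,(np.abs(s.fun)*1e3).mean())
    return i,img,c
if __name__=="__main__":
    s=r.read_state(); print(s['time'],np.abs(s['joint_vel']).max())
    i,img,c=go("w2",(208,360,115,258),106)
    b=np.array([.53277,.08427,.09398])+.002*n; a=c+.002*n; L=[]
    for o,p in((i['origin'],a),(np.array(r.camera_info("top")['origin']),b)):
        d=(p-o)/np.linalg.norm(p-o); L.append((o,d,np.eye(3)-np.outer(d,d)))
    x=np.linalg.solve(sum(l[2] for l in L),sum(l[2]@l[0] for l in L)); print(x,[np.linalg.norm(l[2]@(x-l[0])) for l in L], (x-.002*n-CTR)@np.c_[up,left,n])
    hsv=cv2.cvtColor(img,cv2.COLOR_BGR2HSV)
    def P2(uv,h): P=cast(i,uv,c+h*n,n)-c; return np.c_[P@up,P@left]*1e3
    g=((hsv[...,0]>45)&(hsv[...,0]<80)&(hsv[...,1]>120)).astype(np.uint8);g[:215]=0
    t=cv2.minEnclosingTriangle(max(cv2.findContours(g,0,1)[0],key=cv2.contourArea))[1][:,0]
    A=P2(t,.01); print(A,np.degrees(np.arctan2(A[:,1],A[:,0])))
    br=((hsv[...,0]>8)&(hsv[...,0]<30)&(hsv[...,1]>130)).astype(np.uint8);br[:,:250]=0;br[:,310:]=0;br[:125]=0;br[172:]=0
    ys,xs=np.where(br); A=P2(np.c_[xs,ys],.042); mu=A.mean(0); w,v=np.linalg.eigh(np.cov((A-mu).T)); d=v[:,1]
    print("outlet",mu,np.degrees(np.arctan2(mu[1],mu[0])),np.degrees(np.arctan2(d[1],d[0])))
    print(delta(s,*target(109,.15)))
E
python3 m2.py
```

```text
1.65 0.058686039800595904
ring [0.53061624 0.0837114  0.09269667] [-0.00260667  0.00013868  0.07050518] 0.30065528263834895
[0.5320705  0.08385457 0.09127892] [np.float64(0.0005437454472868455), np.float64(0.0005437454472868431)] [-0.00208235 -0.00018948 -0.00393979]
[[ 51.85477624 -47.92469082]
 [ 65.05134319 -28.62601857]
 [ 31.59985122 -19.48943763]] [-42.744416   -23.7520237  -31.66451147]
outlet [-12.52868452  44.91455972] 105.58616990016189 105.72037869390954
(array([-0.01936779, -0.05589549,  0.12728524]), array([-0.03782824,  0.07626184,  0.41447809]))
```

Request:
{"api": "carry_out", "payload": {"commands": [[[0,0,0,0,0,0,0.3],[0,0,0,0,0,0,0.3],[0,0,0,0,0,0,0.3],[0,0,0,0,0,0,0.3],[0,0,0,0,0,0,0.3],[0,0,0,0,0,0,0.3]]]}}

```text
time: 2.45
ee_pos: [0.4614, 0.0604, 0.2283]
eef_rot: [0.913, 0.317, 0.255, 0.002]
ft_force: [-0.4, 0.2, -0.2]
width: 0.087
```

```bash
sed -i 's/"w2"/"w3"/' m2.py; python3 m2.py; python3 -c "
from bench import r; print(r.read_state()['joint_positions'])"
```

```text
2.45 0.0017762739406018099
ring [0.53059736 0.0837478  0.09269304] [-0.00261392  0.0001792   0.07053246] 0.259751551274159
[0.53206692 0.08386176 0.09122186] [np.float64(0.000543831774911802), np.float64(0.0005438317749117886)] [-0.00211183 -0.00018153 -0.00398865]
[[ 31.54359371 -19.57414362]
 [ 51.67311089 -48.07827458]
 [ 64.9353438  -28.39507409]] [-31.82136376 -42.93607025 -23.61890573]
outlet [-12.63769281  45.33307821] 105.5770987918707 106.37613429061452
(array([-0.07459771, -0.01969986,  0.15655142]), array([-0.04580558,  0.07142191,  0.14285134]))
[-0.59281059 -0.47439212  0.32043584  2.27360697  0.15869295  0.80782491
  0.3219101 ]
```

```bash
cat >>h.py <<'E'
CTR=np.array([.5317,.0841,.0928])
E
python3 - <<'E'
from h import *
from bench import r
s=r.read_state()
for h in(.07,.03):print(delta(s,*target(107,h)))
E
```

```text
(array([-0.11002868, -0.03400752,  3.37554446]), array([-0.04451174,  0.07259403,  0.54277894]))
(array([-0.10004369, -0.02755488,  4.97550029]), array([-0.04451174,  0.07259403,  0.54277894]))
```

Request:
{"api": "carry_out", "payload": {"commands": [[[0,-0.1,-0.03,1,-0.04,0.07,0.5],[0,-0.1,-0.03,2,-0.04,0.07,0.54],[0,-0.1,-0.03,3,-0.04,0.07,0.54],[0,-0.1,-0.03,3.6,-0.04,0.07,0.54],[0,-0.1,-0.03,4.2,-0.04,0.07,0.54],[0,-0.1,-0.03,4.7,-0.04,0.07,0.54],[0,-0.1,-0.03,4.95,-0.04,0.07,0.54],[0,-0.1,-0.03,4.95,-0.04,0.07,0.54],[0,-0.1,-0.03,4.95,-0.04,0.07,0.54]]]}}

```text
time: 3.62
ee_pos: [0.5173, 0.0793, 0.1198]
eef_rot: [0.92, 0.295, 0.259, -0.004]
ft_force: [0.1, 0.4, 0.1]
width: 0.0871
```

```bash
python3 - <<'E'
from h import *
from bench import r
s=r.read_state(); print(s['time'],s['joint_positions'],s['ft_force'],delta(s,*target(107,.03)))
cv2.imwrite("pics/w4.png",r.camera("wrist"));cv2.imwrite("pics/t4.png",cv2.resize(r.camera("top")[130:330,140:340],None,fx=3,fy=3))
E
```

```text
3.625 [-0.68009369 -0.17082285  0.46000589  2.31949094  0.03598956  0.45465974
  0.38764506] [0.12888585 0.38940276 0.14652803] (array([-0.01227921, -0.00296882,  0.03840473]), array([-0.003383  , -0.00391467,  0.00095981]))
```

View pics/w4.png

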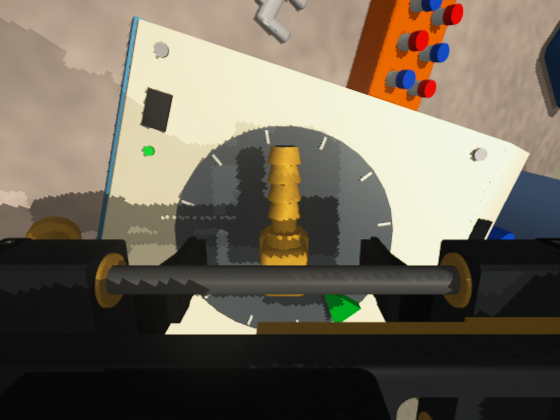

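View pics/t4.png

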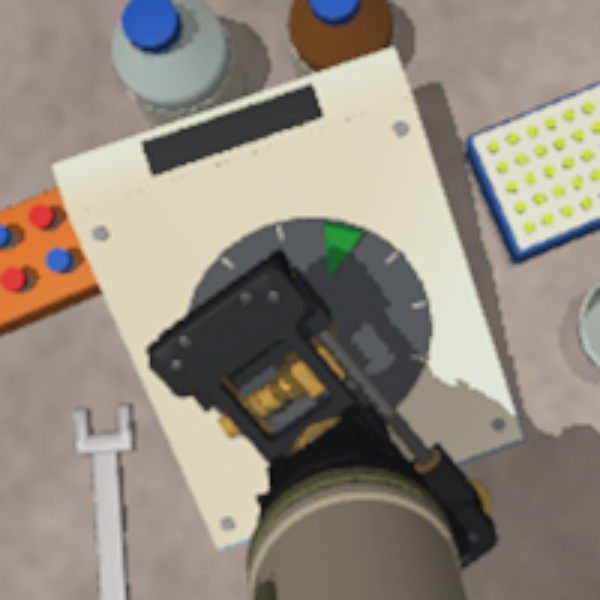

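Request:
{"api": "carry_out", "payload": {"commands": [[[100,0,0,0,0,0,0],[200,0,0,0,0,0,0],[255,0,0,0,0,0,0],[255,0,0,0,0,0,0],[255,0,0,0,0,0,0],[255,0,0,0,0,0,0]]], "grip_force": 15}}

```text
time: 4.47
ee_pos: [0.5173, 0.0793, 0.1198]
eef_rot: [0.92, 0.295, 0.259, -0.004]
ft_force: [0.0, -0.4, 0.5]
width: 0.0349
```

```bash
python3 - <<'E'
from h import *
from bench import r
s=r.read_state(); print(s['width'],s['time'],s['ft_force'],s['torque'],delta(s,*target(107,.03)))
E
```

```text
0.03489303817823149 4.475 [ 0.00615922 -0.35465554  0.47079143] [-0.27141426  0.57016809  0.06127628] (array([-0.01328678, -0.00384235,  0.04010329]), array([-0.00328839, -0.00630862, -0.00015402]))
```

Still closing, probably; let it finish.

Request:
{"api": "carry_out", "payload": {"commands": [[[255,0,0,0,0,0,0],[255,0,0,0,0,0,0],[255,0,0,0,0,0,0],[255,0,0,0,0,0,0]]], "grip_force": 15}}

```text
time: 4.97
ee_pos: [0.5174, 0.0794, 0.12]
eef_rot: [0.92, 0.295, 0.259, -0.004]
ft_force: [0.3, 1.5, 1.0]
width: 0.0238
```

```bash
python3 - <<'E'
from h import *
from bench import r
s=r.read_state(); print(s['width'],s['time'],s['ft_force'],s['torque'],delta(s,*target(107,.03)))
E
```

```text
0.023769312567219644 4.975 [0.3431106  1.50842711 0.96617586] [0.01153394 0.35209325 0.05075033] (array([-0.02166356, -0.00350431,  0.0416204 ]), array([-0.00282245, -0.00991862,  0.00094467]))
```

Request:
{"api": "carry_out", "payload": {"commands": [[[255,0,0,0,0,0,0],[255,0,0,0,0,0,0.6],[255,0,0,0,0,0,2],[255,0,0,0.01,0,0,3.5],[255,0,0,0.01,0,0,5],[255,0,0,0.02,0,0,6.5],[255,0,0,0.02,0,0,8],[255,0,0,0.02,0,0,9.5],[255,0,0,0.03,0,0,11],[255,0,0,0.03,0,0,12.5],[255,0,0,0.03,0,0,14],[255,0,0,0.03,0,0,14]]], "grip_force": 45}}

```text
time: 6.48
ee_pos: [0.5184, 0.0795, 0.1197]
eef_rot: [0.923, -0.285, 0.211, -0.152]
ft_force: [4.6, 2.7, -1.8]
width: 0.0238
```

```bash
python3 - <<'E'
from h import *
from bench import r
s=r.read_state(); print(s['width'],s['time'],s['joint_positions'],s['ft_force'],s['torque'],delta(s,*target(107,.03)))
np.set_printoptions(precision=4,suppress=True);print({k:v for k,v in r.camera_info("wrist").items()});cv2.imwrite("pics/w5.png",r.camera("wrist"));cv2.imwrite("pics/t5.png",cv2.resize(r.camera("top")[130:330,140:340],None,fx=3,fy=3))
E
```

```text
0.023842698909427782 6.475 [-0.48002399 -0.14299421  0.27069034  2.31039231 -0.05464483  0.44748263
 -0.75866069] [ 4.57710718  2.72999668 -1.83107433] [ 0.16741996 -0.18397431 -0.00414831] (array([-0.03261059,  0.03913637,  0.01471766]), array([-1.04365548e-02, -2.35239959e-02, -1.39943197e+01]))
{'fx': 307.8504301493619, 'fy': 307.8504301493619, 'cx': 282.8461334731064, 'cy': 208.74592351276328, 'origin': array([0.4728, 0.1096, 0.288 ]), 'rotation': array([ 0.9348, -0.3097,  0.1713, -0.0303])}
```

View pics/w5.png

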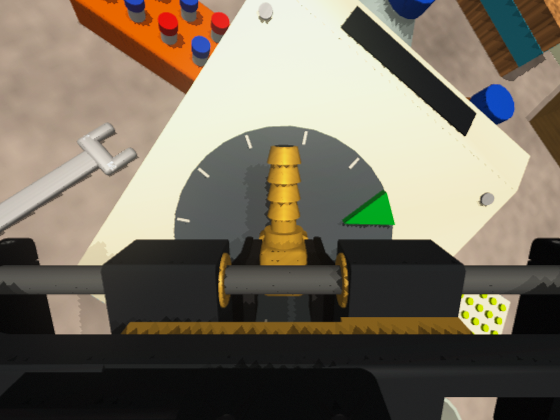

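View pics/t5.png

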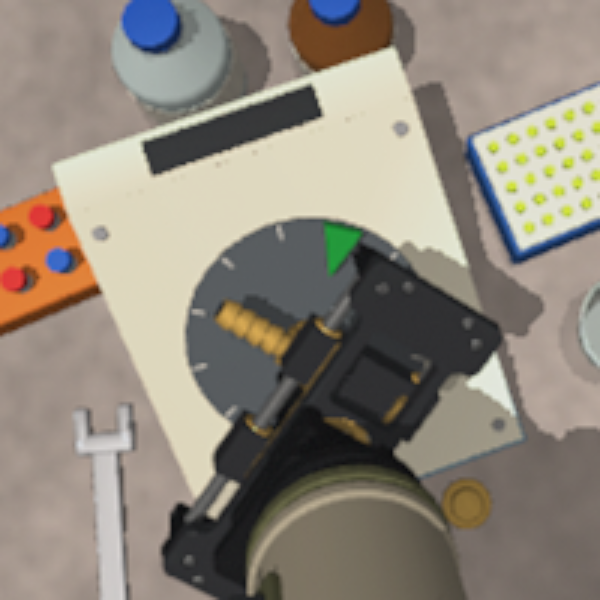

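```bash
cat >m5.py <<'E'
from h import *
from bench import r
import sys
def meas(img,i,s,groi,broi):
    up,left,n=frame(YAW)
    hsv=cv2.cvtColor(img,cv2.COLOR_BGR2HSV)
    g=((hsv[...,0]>45)&(hsv[...,0]<80)&(hsv[...,1]>120)).astype(np.uint8)
    k=np.zeros_like(g);x0,x1,y0,y1=groi;k[y0:y1,x0:x1]=g[y0:y1,x0:x1]
    c=max(cv2.findContours(k,0,1)[0],key=cv2.contourArea); t=cv2.minEnclosingTriangle(c)[1][:,0]
    br=((hsv[...,0]>8)&(hsv[...,0]<30)&(hsv[...,1]>130));k=np.zeros_like(g);x0,x1,y0,y1=broi;k[y0:y1,x0:x1]=br[y0:y1,x0:x1]
    ys,xs=np.where(k)
    Rt=R.from_quat(s['eef_rot']); z=-Rt.as_matrix()[:,2]
    axc=s['ee_pos']-z*((s['ee_pos']-CTR)@n)/(z@n)  # tool axis at deck
    for nm,c in(("CTR",CTR),("tool",axc)):
        f=lambda uv,h:(lambda P:np.c_[P@up,P@left]*1e3)(cast(i,uv,c+h*n,n)-c)
        A=f(t,.01); j=np.argmin(np.hypot(*A.T)); b=(A.sum(0)-A[j])/2; wd=b-A[j]
        deg=lambda v:np.degrees(np.arctan2(v[1],v[0]))
        B=f(np.c_[xs,ys],.0415); mu=B.mean(0); w,v=np.linalg.eigh(np.cov((B-mu).T)); d=v[:,1]*np.sign(v[:,1]@mu)
        print(nm,"mark pt %.1f cen %.1f wedge-axis %.1f"%(deg(A[j]),deg(A.mean(0)),deg(wd)),"r",np.hypot(*A.T).round(1),"| outlet pos %.1f axis %.1f"%(deg(mu),deg(d)),mu.round(1))
    ty=Rt.as_matrix()[:,1]; print("tool -y, y dirs", np.degrees(np.arctan2(-ty@left,-ty@up)))
if __name__=="__main__":
    s=r.read_state(); i=r.camera_info("wrist")
    meas(cv2.imread("pics/w5.png"),i,s,(330,410,180,235),(255,310,145,225))
    print((s['ee_pos']-CTR)@np.c_[frame(YAW)])if 0 else None
E
python3 m5.py
python3 - <<'E'
from h import *
from m5 import meas
from bench import r
i=r.camera_info("wrist"); v=np.load("w3.npy"); i['origin']=v[:3];i['rotation']=v[3:]
s=dict(ee_pos=np.array([.4614,.0604,.2283]),eef_rot=np.array([.913,.317,.255,.002]))
meas(cv2.imread("pics/w3.png"),i,s,(290,340,215,260),(260,310,125,172))
E
```

```text
CTR mark pt -32.0 cen -32.5 wedge-axis -33.2 r [34.9 70.4 70.7] | outlet pos 37.2 axis 36.4 [33.9 25.7]
tool mark pt -33.2 cen -33.2 wedge-axis -33.2 r [33.7 69.4 69.5] | outlet pos 38.4 axis 36.4 [32.6 25.8]
tool -y, y dirs 37.160850124736974
CTR mark pt -32.8 cen -33.6 wedge-axis -34.9 r [36.4 70.  70.1] | outlet pos 106.8 axis 106.4 [-13.7  45.3]
tool mark pt -35.0 cen -35.0 wedge-axis -34.9 r [34.5 68.4 68. ] | outlet pos 109.5 axis 106.4 [-16.   45.2]
tool -y, y dirs 109.68111071357245
```

Request:
{"api": "carry_out", "payload": {"commands": [[[255,0,0,0,0,0,0.6],[255,0,0,0,0,0,2],[255,0,0,0.01,0,0,3.5],[255,0,0,0.01,0,0,5],[255,0,0,0.02,0,0,6.5],[255,0,0,0.02,0,0,8],[255,0,0,0.02,0,0,9.5],[255,0,0,0.03,0,0,11],[255,0,0,0.03,0,0,11.8],[255,0,0,0.03,0,0,12],[255,0,0,0.03,0,0,12],[255,0,0,0.03,0,0,12]]]}}

```text
time: 8.07
ee_pos: [0.519, 0.0792, 0.1192]
eef_rot: [-0.658, 0.707, -0.107, 0.237]
ft_force: [4.8, -3.0, -1.1]
width: 0.0237
```

```bash
python3 - <<'E'
from h import *
from bench import r
s=r.read_state(); print(s['width'],s['time'],s['joint_positions'],s['ft_force'],s['torque'],delta(s,*target(107,.03)))
i=r.camera_info("wrist");np.save("w6.npy",np.r_[i['origin'],i['rotation']]);cv2.imwrite("pics/w6.png",r.camera("wrist"));cv2.imwrite("pics/t6.png",cv2.resize(r.camera("top")[130:330,140:340],None,fx=3,fy=3))
cv2.imwrite("pics/s6.png",cv2.resize(r.camera("scene")[140:290,220:400],None,fx=4,fy=4))
E
```

```text
0.02372340564996873 8.075 [-0.33318335 -0.1274969   0.13163272  2.30355203 -0.10804804  0.44414882
 -1.75568091] [ 4.82276877 -3.03786778 -1.08021842] [-0.92126647 -0.24836142 -0.38715536] (array([ 0.00121361,  0.06321579, -0.01294045]), array([-2.42331920e-02, -2.89167894e-02, -2.59436679e+01]))
```

View pics/w6.png

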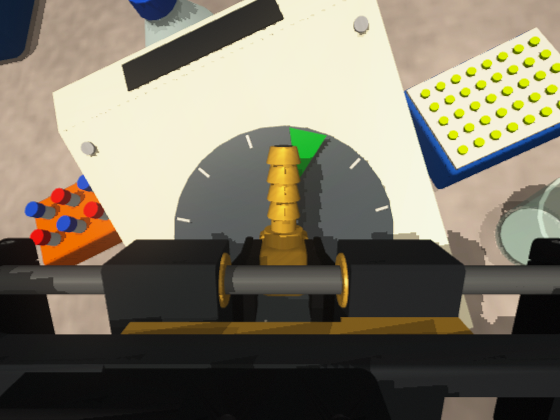

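View pics/t6.png

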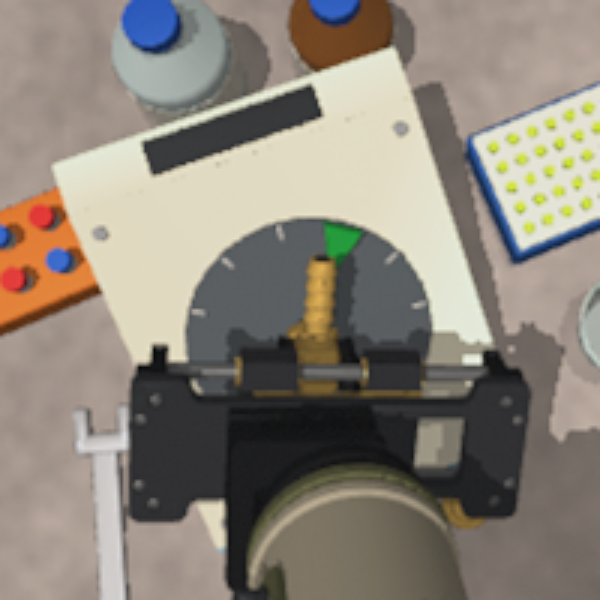

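View pics/s6.png

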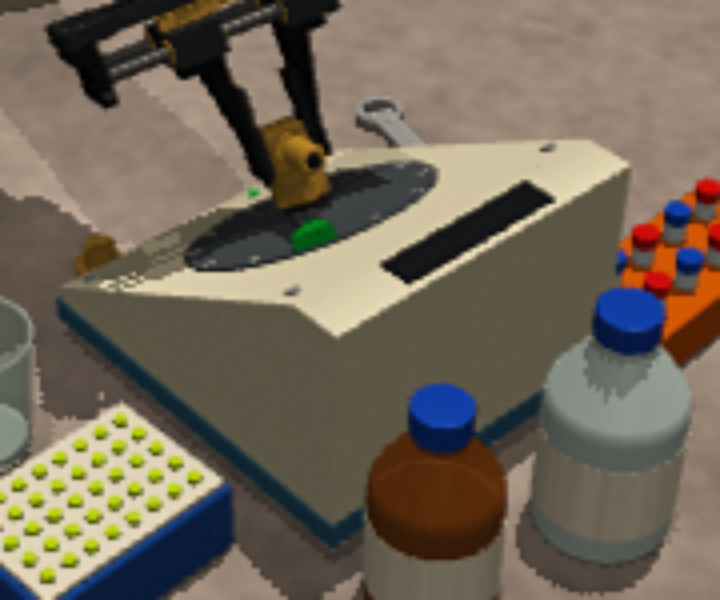

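```bash
python3 - <<'E'
from h import *
from bench import r
img=cv2.imread("pics/w6.png");cv2.imwrite("pics/w6c.png",cv2.resize(img[110:250,210:350],None,fx=4,fy=4,interpolation=cv2.INTER_CUBIC))
i=r.camera_info("wrist"); v=np.load("w6.npy"); i['origin']=v[:3];i['rotation']=v[3:]
s=r.read_state(); up,left,n=frame(YAW)
M=R.from_quat(s['eef_rot']).as_matrix()
z=-M[:,2]; axc=s['ee_pos']-z*((s['ee_pos']-CTR)@n)/(z@n)
print("tool dir",np.degrees(np.arctan2(-M[:,1]@left,-M[:,1]@up)), "axc-CTR mm",(axc-CTR)@np.c_[up,left,n]*1e3)
hsv=cv2.cvtColor(img,cv2.COLOR_BGR2HSV)
br=((hsv[...,0]>8)&(hsv[...,0]<30)&(hsv[...,1]>130));br[:145]=0;br[225:]=0;br[:,:255]=0;br[:,312:]=0;ys,xs=np.where(br)
for nm,c in(("CTR",CTR),("tool",axc)):
    f=lambda uv,h:(lambda P:np.c_[P@up,P@left]*1e3)(cast(i,uv,c+h*n,n)-c)
    deg=lambda v:np.degrees(np.arctan2(v[1],v[0])).round(1)
    for h in(.002,.01): 
        B=f([[291,127],[328,136],[303,174]],h);print(nm,h,B.round(1),[deg(b) for b in B],deg((B[0]+B[1])/2))
    B=f(np.c_[xs,ys],.0412);mu=B.mean(0);w,v=np.linalg.eigh(np.cov((B-mu).T));d=v[:,1]*np.sign(v[:,1]@mu);print("outlet",deg(mu),deg(d),mu)
E
```

```text
tool dir -22.715566445560242 axc-CTR mm [ 1.56856757e+00 -5.69452876e-01  1.15750096e-14]
CTR 0.002 [[ 63.3 -31.5]
 [ 49.9 -50. ]
 [ 34.3 -27.7]] [np.float64(-26.4), np.float64(-45.1), np.float64(-38.9)] -35.8
CTR 0.01 [[ 63.4 -31.3]
 [ 50.5 -49.1]
 [ 35.6 -27.7]] [np.float64(-26.3), np.float64(-44.2), np.float64(-37.8)] -35.2
outlet -22.6 -22.4 [ 39.12860123 -16.26841561]
tool 0.002 [[ 61.7 -30.9]
 [ 48.3 -49.5]
 [ 32.8 -27.1]] [np.float64(-26.6), np.float64(-45.7), np.float64(-39.6)] -36.1
tool 0.01 [[ 61.8 -30.7]
 [ 49.  -48.5]
 [ 34.1 -27.1]] [np.float64(-26.4), np.float64(-44.7), np.float64(-38.5)] -35.6
outlet -22.7 -22.4 [ 37.56003366 -15.69896273]
```

View pics/w6c.png

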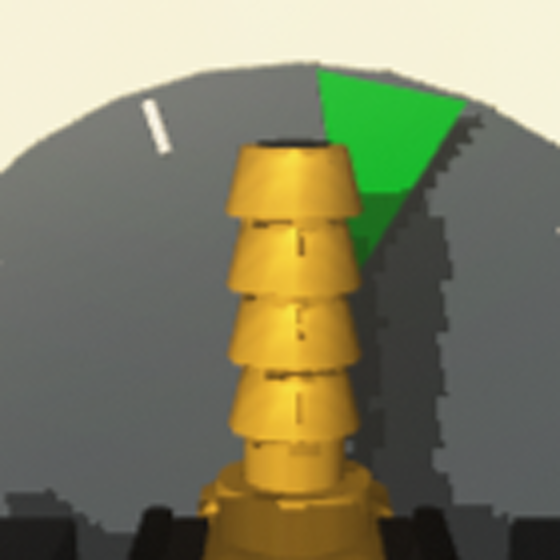

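Request:
{"api": "carry_out", "payload": {"commands": [[[255,0,0,0,0,0,0.4],[255,0,0,0,0,0,0.9],[255,0,0,0,0,0,1.4],[255,0,0,0,0,0,1.8],[255,0,0,0,0,0,1.9],[255,0,0,0,0,0,1.9],[255,0,0,0,0,0,1.9]]]}}

```text
time: 9.1
ee_pos: [0.5191, 0.0791, 0.1192]
eef_rot: [-0.597, 0.759, -0.088, 0.245]
ft_force: [4.8, -0.6, -1.8]
width: 0.0235
```

```bash
python3 - <<'E'
from h import *
from bench import r
up,left,n=frame(YAW)
s=r.read_state(); M=R.from_quat(s['eef_rot']).as_matrix();print(s['time'],s['ft_force'],np.degrees(np.arctan2(-M[:,1]@left,-M[:,1]@up)))
i=r.camera_info("wrist");np.save("w7.npy",np.r_[i['origin'],i['rotation']]);img=r.camera("wrist");cv2.imwrite("pics/w7.png",img);cv2.imwrite("pics/w7c.png",cv2.resize(img[110:250,210:350],None,fx=4,fy=4,interpolation=cv2.INTER_CUBIC))
z=-M[:,2]; axc=s['ee_pos']-z*((s['ee_pos']-CTR)@n)/(z@n)
for c in(CTR,axc): print(proj(i,[c+h*n for h in(0,.01,.042)]))
E
```

```text
9.1 [ 4.77818231 -0.63847225 -1.80548814] -32.17448031140518
[[283.01894295 237.19935503]
 [283.0094665  242.69430242]
 [282.97160481 264.64850927]]
[[282.72821095 234.81319569]
 [282.70421586 240.20135765]
 [282.60829678 261.74024331]]
```

View pics/w7c.png

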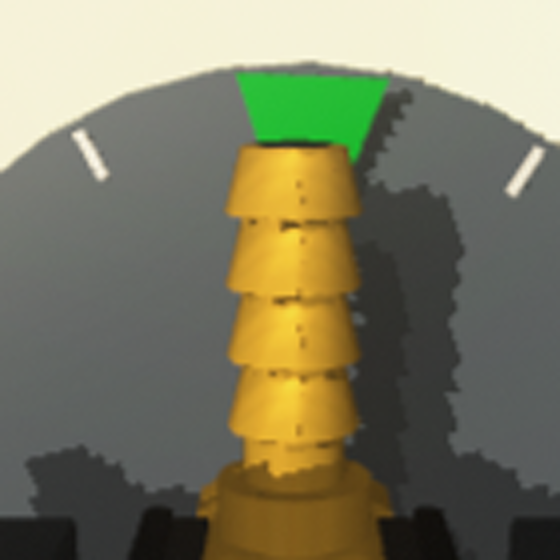

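Request:
{"api": "carry_out", "payload": {"commands": [[[255,0,0,0,0,0,0.2],[255,0,0,0,0,0,0.4],[255,0,0,0,0,0,0.4],[255,0,0,0,0,0,0.4],[255,0,0,0,0,0,0.4]]]}}

```text
time: 9.78
ee_pos: [0.5191, 0.0791, 0.1191]
eef_rot: [-0.584, 0.769, -0.083, 0.246]
ft_force: [4.7, -2.1, -2.9]
width: 0.0238
```

```bash
python3 - <<'E'
from h import *
from bench import r
up,left,n=frame(YAW)
s=r.read_state(); M=R.from_quat(s['eef_rot']).as_matrix();print(s['time'],s['ft_force'],np.degrees(np.arctan2(-M[:,1]@left,-M[:,1]@up)))
img=r.camera("wrist");cv2.imwrite("pics/w8.png",img);cv2.imwrite("pics/w8c.png",cv2.resize(img[110:250,210:350],None,fx=4,fy=4,interpolation=cv2.INTER_CUBIC))
E
```

```text
9.775 [ 4.65957276 -2.12613684 -2.87725788] -34.173963116829974
```

View pics/w8c.png

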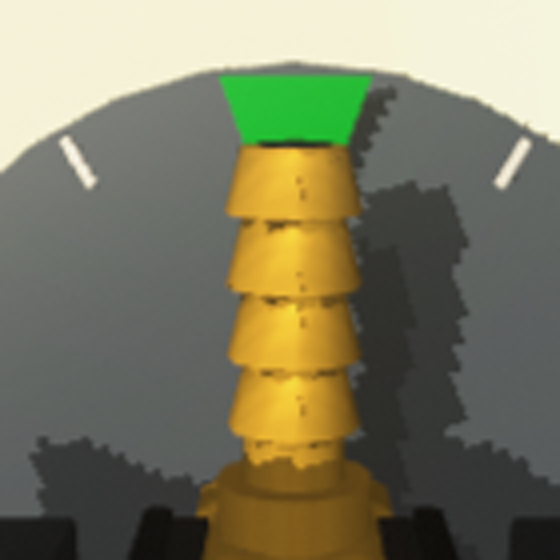

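Request:
{"api": "carry_out", "payload": {"commands": [[[200,0,0,0,0,0,0],[150,0,0,0,0,0,0],[100,0,0,0,0,0,0],[50,0,0,0,0,0,0],[0,0,0,0,0,0,0],[0,0,0,0,0,0,0],[0,0,0,0,0,0,0],[0,0,0,0,0,0,0],[0,0,0,-0.4,0,0,0],[0,0,0,-1,0,0,0],[0,0,0,-1.8,0,0,0],[0,0,0,-2.6,0,0,0]]]}}

```text
time: 11.32
ee_pos: [0.4876, 0.0684, 0.1764]
eef_rot: [-0.584, 0.769, -0.083, 0.247]
ft_force: [0.6, -0.3, 0.5]
width: 0.0873
```

Request:
{"api": "carry_out", "payload": {"commands": [[[0,0,0,-0.6,0,0,0],[0,0,0,-1.4,0,0,0],[0,0,0,-2,0,0,0],[0,0,0,-2.3,0,0,0],[0,0,0,-2.3,0,0,0],[0,0,0,-2.3,0,0,0],[0,0,0,-2.3,0,0,0]]]}}

```text
time: 12.2
ee_pos: [0.4601, 0.0593, 0.2255]
eef_rot: [-0.584, 0.769, -0.083, 0.246]
ft_force: [0.7, 0.3, 0.8]
width: 0.087
```

```bash
python3 - <<'E'
from h import *
from bench import r
up,left,n=frame(YAW)
s=r.read_state(); M=R.from_quat(s['eef_rot']).as_matrix();print(s['time'],s['ft_force'],s['width'],np.abs(s['joint_vel']).max(),np.degrees(np.arctan2(-M[:,1]@left,-M[:,1]@up)))
i=r.camera_info("wrist");img=r.camera("wrist");cv2.imwrite("pics/w9.png",img)
cv2.imwrite("pics/w9c.png",cv2.resize(img[90:280,185:375],None,fx=3,fy=3,interpolation=cv2.INTER_CUBIC))
t=r.camera("top");cv2.imwrite("pics/t9.png",cv2.resize(t[130:330,140:340],None,fx=3,fy=3)); cv2.imwrite("pics/t9f.png",t)
E
```

```text
12.2 [0.70341628 0.27559081 0.84607605] 0.08700118109243543 0.0016899584028582334 -34.17776728900359
```

View pics/w9c.png

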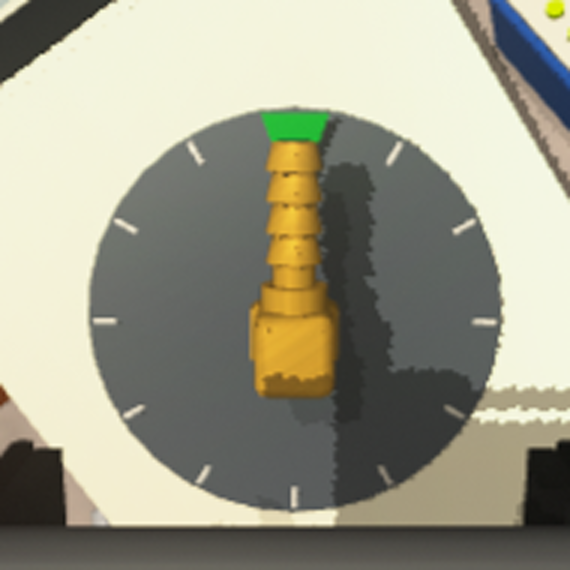

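View pics/t9.png

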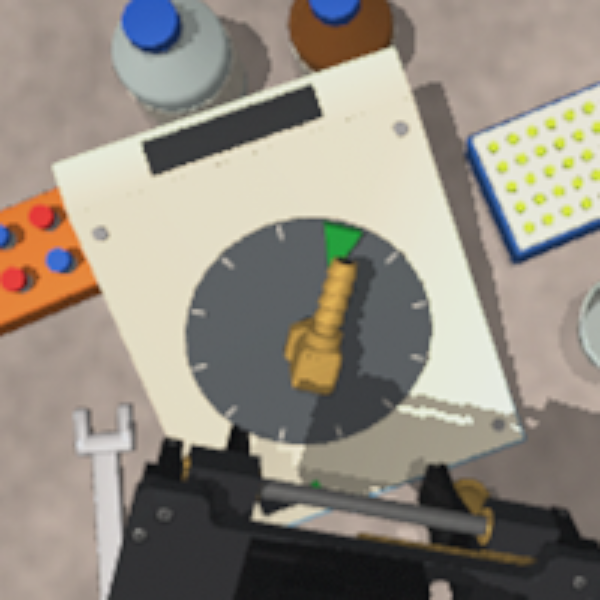

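```bash
python3 - <<'E'
from bench import r
import cv2,numpy as np
a=cv2.imread("pics/top0.png").astype(int);b=cv2.imread("pics/t9f.png").astype(int)
d=np.abs(a-b).max(2)
for n,(x0,x1,y0,y1) in dict(bottles=(175,275,118,165),tips=(296,370,150,218),rack=(100,170,195,250),beaker=(330,372,218,258),spanner=(160,190,262,358)).items(): print(n,(d[y0:y1,x0:x1]>40).sum())
print(r.close_job())
E
```

```text
bottles 0
tips 0
rack 0
beaker 0
spanner 669
the job is handed in; nothing more can be done
None
```

I screwed the elbow on about 141° (2.5 rad) clockwise in a single grasp, with the tool tilted to the stub axis. I stopped as the outlet reached the green mark, let go, backed off about 120 mm along the axis and handed the job in at about 12 s.

**Alignment:** After release, the wrist picture shows the outlet, the mark and the opposite tick on one line, to about 1 pixel (roughly 0.5°). My separate measurements of the mark's direction (from straight up the slope, clockwise negative) ranged from −32° to −36°. The tool stopped at −34.2°, and I settled the last few degrees by eye from the outlet, mark and ticks in the wrist picture.

**Forces:** The wrist force read at most about 6 N at the end of each move; I did not log it in between. It read about 1 N after letting go, with the gripper fully open and clear.

**Surroundings:**
- **Bottles, tip box, tube rack and beaker:** comparing the before and after top pictures showed no change.
- **Spanner:** its area differed by 669 pixels. I put this down to the gripper now covering its lower part. Its visible upper end looks to be where it was, but I did not check the rest separately.
- **Spare plug:** it is partly hidden by the gripper in the final top view, so it was not checked numerically. The tool never went near it.

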